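Set and lock the jar clamp's slotted fence

ROBOT

A 7-joint arm with a two-finger parallel gripper is mounted at the origin on the work surface. World frame = base frame: x ahead of the robot, y to its left, z up, the work surface at z = 0. Lengths are in m, angles in degrees, forces in N, time in s.
With the tool pointing down it reaches from about 0.35 to 0.9 m from the base axis. Payload 8.1 kg.
Tool frame: the origin (TCP) lies at the very end of the fingers, on their centre line; the grasp point (between the pads) lies 19 mm behind it; x points along the fingers, z is the direction in which the jaws open and shut, and the axes are right-handed (so a half turn about x gives the same grasp; the last joint's range is limited). The gripper opens to 85 mm and grips with 20 to 120 N. Pads are 22 mm wide; open, the fingers measure 114 mm over their backs; the gripper's body (76 mm by 85 mm) begins 54 mm behind the grasp point. The pads swing forward as they close: fully open they stand 13 mm farther back than shut.
Start: joints at [-69.248, 24.895, 1.432, 90.138, -0.665, 64.973, -4.303], TCP at [0.28, 0.559, 0.231] pointing down, gripper open.
Joint ranges: [-149.89, 149.89], [-25.12, 119.58], [-72.63, 75.52], [4.76, 147.25], [-75.54, 255.54], [6.69, 114.76], [-157.13, 157.13]. Speed limits (degrees/s): [127.2, 127.2, 172.46, 172.46, 180, 180, 180].

INTERFACE

Orientations are given as a 3x3 rotation matrix whose columns are the frame's x, y, z axes.
In Python, from station import arm gives the robot as it stands. Calls block until the motion is done:
- arm.movep(position, orientation): joint-space move of the TCP to a pose.
- arm.line_to(position, rate=0.15, frame=None, until_force=None): straight line of the TCP; frame=None keeps the orientation; rate is the mean speed in m/s. With until_force (N) it stops when the force on the tool has changed by that much, and returns True; else False.
- arm.move_j(angles): joint-space move.
- arm.move_gripper(opening, newtons=None): finger opening in m; newtons is the grip in N (None keeps the last); returns when the fingers have stopped.
- arm.hold(seconds).
- arm.solve_ik(position, orientation): joint angles nearest the present ones, or None.
- arm.snapshot(name): name is "side" or "top"; returns the picture (420x560x3 uint8, red, green, blue); there is no depth.
- arm.get_calibration(name): a dict with "camera_matrix" (3x3 intrinsics, pixels), "D" ([k1, k2, p1, p2, k3] as OpenCV has them; the pictures are not rectified), "origin" and "orientation" of the camera in the world. Camera axes: x right, y down, z forward; pixel columns grow to the right and rows downward; lengths in m; the calibration is good to about 2 mm. A picture is of the moment at which its call begins. get_calibration takes no time and is no camera call.
A pose or a line that the arm cannot do raises arm.MotionError and nothing moves.
- arm.job_done(): hands the job in, once; it reports no verdict.
Trained networks look in the newest picture that a camera, given by its name, has taken for a name from the list of things; names that differ only in an ending like _2 or _b are one class to them, and where a whole thing is asked for, a point or a joint stands for the part that bears it (a point fixed in the world has none). Each returns a list of dicts, best first, with "confidence" (0 to 1); they miss things now and then, are a little off and sometimes report something else, mostly with a low value. They report only what shows in the picture. A call takes as long as a camera call.
- arm.silhouettes(camera, label): "pixels" (420x560 bool, what is visible of it) and "box" ([left, top, right, bottom] in pixels, round what is visible of it).
- arm.landmark_of(camera, label): "xy" ([column, row] in pixels: a listed point, or the origin of a listed thing).
Readings, each from a call of its own:
- arm.get_clock(): time.
- arm.get_joint_positions(): joint angles.
- arm.get_qd(): joint speeds.
- arm.get_joint_torque(): joint torques, N m.
- arm.get_position(): TCP position.
- arm.get_tool_rot(): TCP orientation.
- arm.get_contact_force(): force on the tool from outside, world axes, zero at the start.
- arm.get_torque(): the same for the moment, N m.
- arm.get_width(): finger opening in m.
Only numpy, scipy, OpenCV 4.12 (cv2) and the standard library are available. Lean on these libraries where they do the work, as an engineer would, in place of code of your own. Each camera call takes 0.05 s, during which the arm holds its last target.

TASK

Slide the clamp's slotted fence along the base so that it pushes the glass jar up to the sprung jaw and on, gently, until the jaw's pointer stands between the two lines on its carriage; then turn the black bar knob clockwise as far as it goes to lock the fence, and let go. Never push the jaw well past its second line, keep the jar standing, and leave the beaker, the bottle and the tip box where they are.

Things in the scene. Friction and masses are not known exactly. Their poses are not given: they have to be found in the camera images.
- clamp_base: aluminium base plate of the jar clamp, 330 x 200 x 16 mm, fixed to the bench. Origin: centre of its underside. Its +x is the direction in which the fence slides towards the jar and then the sprung jaw; +y to the left of that. Studs through the fence's slots at x -57.5 mm: at y +65 mm a low hex bolt (top at z 30 mm), at y -65 mm the bar knob.
- fence: dark bare-steel L-shaped fence sliding on the base along base x. Origin: base's top (z 16 mm), in the plane of its flat front face, midway across. Foot plate 130 x 180 x 5 mm, slotted, behind the face; front upright 8 mm thick, 90 wide, 50 high, pushes the jar. Starts 0 to 10 mm from its rear end, slides 80 mm in all, rubs with a steady 9 N and stays where it is left, knob loose or tight.
- tab_grip (a point): grip point of the fence's upright tab, by which it is slid: 12 mm thick (along the slide), 30 mm wide, top at z 71 mm. The point is in the tab's middle at z 52 mm, 95 mm behind the front face. 81 mm free between tab and front upright, nothing behind the tab. Foot plate's top below it at z 21 mm.
- knob (a joint): turn of the black bar knob, rad, clockwise seen from above: starts loose at 0 to 0.25; tight at its hard stop, 1.4 (1.25 or more is tight). Rubs with 0.12 N m all the way and stays where it is left. At 0 the bar lies along the base's y axis.
- knob_grip (a point): grip point on the knob's vertical axis, z 54 mm. Its grip is an upright bar 14 mm thick, 42 mm long, top at z 64 mm, on a disc 38 mm across with its top at z 31 mm. It stands on the base 65 mm to the right (base -y) of the tab's line of travel and does not move with the fence; beside the tab, open the fingers only part way.
- jar: amber glass jar with paper band and metal cap, upright and loose on the base: 68 mm diameter, 85 mm high, 0.24 to 0.4 kg, origin at the centre of its underside. It starts 10 mm or more clear of both the fence and the jaw. Pushed along by the fence it rubs on the base with about 2 to 5 N.
- jaw_housing: fixed grey channel (70 mm wide, 46 mm high) at the far end of the base; its origin is at the base's x and y, 16 mm up (not at the jaw). In it sits a stiff aluminium carriage bearing the sprung jaw and two thin dark lines; a steel pointer on the jaw's top lies over them.
- jaw_mid (a point): a fixed point on the channel's middle line near the rubber, shallow V jaw (60 mm wide, 44 high). The carriage is not measured: the free jaw's V bottom lies anywhere up to 13 mm either way of this point along base x: find it by feel. Jaw spring 1.0 N/mm from zero, end of travel 12 mm. Pointer at the first line: 2 mm (2 N), at the second: 6 mm (6 N); 9 mm (9 N) is overpressed.
- beaker: bystander: glass beaker, 80 mm across, 100 mm high; origin at its foot.
- reagent: bystander: amber bottle, 72 mm across, 150 mm high; origin at its foot.
- tip_box: bystander: orange box of pipette tips, 120 x 85 x 68 mm; origin at its foot.

How it is judged (in metres and radians):
On the way, in this order (a step that is already met when the one before it is completed fails the run):
1. with the knob still loose, the jar is pushed against the jaw so that its pointer stands between the two lines (2 to 6 N) (contact force between jar and jaw_housing between 2 and 6 N and value of joint knob below 0.5 rad), for 0.3 s.
2. the knob is turned tight (1.25 rad or more) (value of joint knob above 1.25 rad), for 0.2 s.
At the end, for the whole second after the job is handed in: The jar stands upright (within 0.1 rad) and at rest, held between fence and jaw with the jaw pressed by 2 to 6 N (pointer between the two lines), the knob is at 1.25 rad or more, and the fingers touch nothing (contact force between jar and jaw_housing between 2 and 6 N and contact force between fence and jar above 1 N and value of joint knob above 1.25 rad and angle between jar's own z axis and vertical below 0.1 rad and linear speed of jar below 0.01 m/s and contact force between the fingers and anything else below 0.1 N).
It fails at once if the jaw is overpressed: the jar bears on it with more than 9 N (contact force between jar and jaw_housing above 9 N).
It fails at once if the jar is tipped (angle between jar's own z axis and vertical above 0.3 rad).
It fails at once if the beaker is moved by more than 25 mm (distance of beaker from where it was at the start of the episode above 0.025 m).
It fails at once if the reagent bottle is moved by more than 25 mm (distance of reagent from where it was at the start of the episode above 0.025 m).
It fails at once if the tip box is moved by more than 25 mm (distance of tip_box from where it was at the start of the episode above 0.025 m).
It also fails if it takes over 69 s, if anything falls off the work surface, if the arm or the gripper's body presses on something with over 40 N, if the wrist force passes 120 N, or if a joint passes its speed limit or range.

## Working session

There is one attempt and no reset: what is moved stays moved. The work goes in short steps, each a Python script; the robot and the scene stay as the last script left them, time stands still between calls to the robot, and variables do not carry over. Pictures are saved under pics/ and viewed, and the job is handed in when it is done.

```bash
ls; mkdir -p pics; cat > h.py <<'E'
import numpy as np, cv2
from station import arm
def snap(c,n):
    im=arm.snapshot(c); cv2.imwrite('pics/'+n+'.png',im[:,:,::-1]); return im
def cal(c):
    k=arm.get_calibration(c); return np.array(k['camera_matrix']),np.array(k['D'],float),np.array(k['origin']),np.array(k['orientation'])
def ray(c,uv):
    K,D,o,R=cal(c); p=cv2.undistortPoints(np.array([[uv]],float),K,D)[0,0]
    return o,R@np.array([p[0],p[1],1.])
def onz(c,uv,z):
    o,d=ray(c,uv); return o+d*(z-o[2])/d[2]
def proj(c,P):
    K,D,o,R=cal(c); r=cv2.Rodrigues(R.T)[0]
    return cv2.projectPoints(np.array(P,float).reshape(-1,3),r,-R.T@o,K,D)[0].reshape(-1,2)
E
python3 - <<'E'
from h import *
for c in('side','top'):
    snap(c,c+'0'); K,D,o,R=cal(c); print(c,o.round(3),R.round(2).tolist(),K[0,0])
    for l in['clamp_base','fence','tab_grip','knob_grip','jar','jaw_housing','jaw_mid','beaker','reagent','tip_box']:
        r=arm.landmark_of(c,l); print(l,[(np.round(q['xy'],1).tolist(),round(q['confidence'],2)) for q in r[:2]])
print(arm.get_clock())
E
```

```text
pics
side [ 0.389 -1.24   0.776] [[0.99, -0.05, 0.14], [-0.14, -0.48, 0.86], [0.02, -0.87, -0.48]] 505.59104423762034
clamp_base [([273.1, 215.6], 0.95)]
fence [([290.4, 172.8], 0.71), ([264.3, 216.9], 0.63)]
tab_grip [([232.3, 207.4], 0.96)]
knob_grip [([258.3, 217.5], 0.62)]
jar [([281.7, 211.1], 0.66), ([259.1, 214.1], 0.24)]
jaw_housing [([275.3, 220.0], 0.37), ([233.8, 208.7], 0.29)]
jaw_mid [([303.4, 202.6], 0.73)]
beaker [([239.5, 164.5], 0.92)]
reagent [([322.0, 308.6], 0.61)]
tip_box [([271.9, 216.7], 0.7), ([288.4, 173.6], 0.65)]
top [5.17e-01 1.00e-03 1.27e+00] [[-0.03, -1.0, 0.07], [-1.0, 0.02, -0.01], [0.01, -0.07, -1.0]] 413.03095220359353
clamp_base [([260.8, 215.3], 0.75)]
fence [([260.8, 220.5], 0.94), ([259.5, 204.8], 0.68)]
tab_grip [([264.2, 254.1], 0.77)]
knob_grip [([280.0, 228.6], 0.52)]
jar [([256.5, 203.1], 0.63)]
jaw_housing []
jaw_mid [([256.6, 185.3], 0.95), ([140.9, 242.2], 0.7)]
beaker [([142.1, 241.5], 0.68)]
reagent [([393.3, 196.7], 0.86)]
tip_box [([164.2, 184.3], 0.76)]
1.1
```

View pics/top0.png

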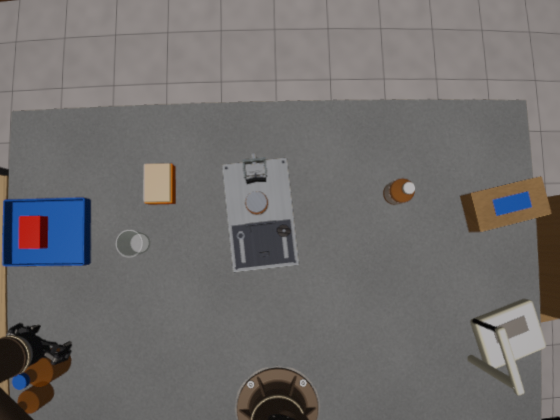

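View pics/side0.png

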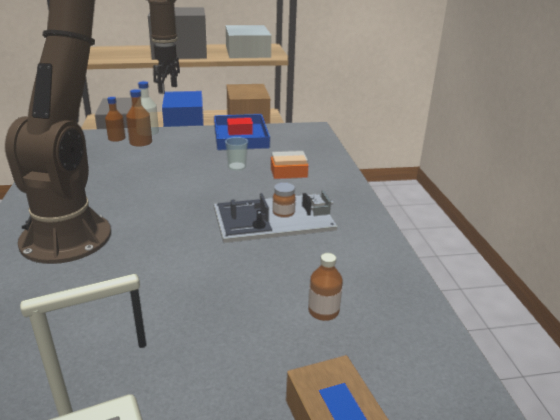

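```bash
python3 - <<'E'
import cv2
a=cv2.imread('pics/top0.png')[140:300,200:330]; cv2.imwrite('pics/topc.png',cv2.resize(a,None,fx=3.7,fy=3.7,interpolation=cv2.INTER_CUBIC))
a=cv2.imread('pics/side0.png')[140:280,180:370]; cv2.imwrite('pics/sidec.png',cv2.resize(a,None,fx=4,fy=4,interpolation=cv2.INTER_CUBIC))
E
```

```text
(no output)
```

View pics/topc.png

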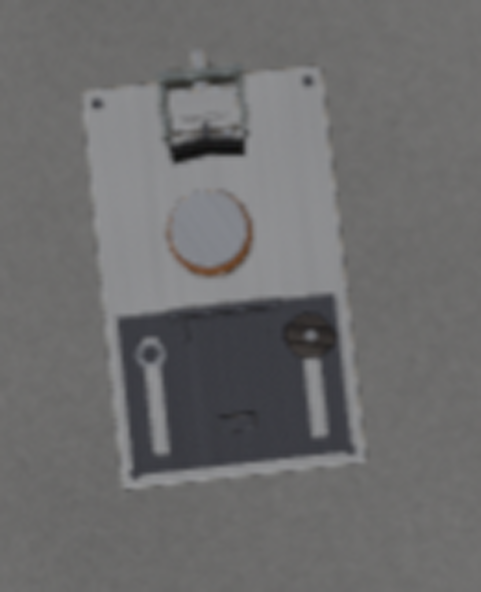

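View pics/sidec.png

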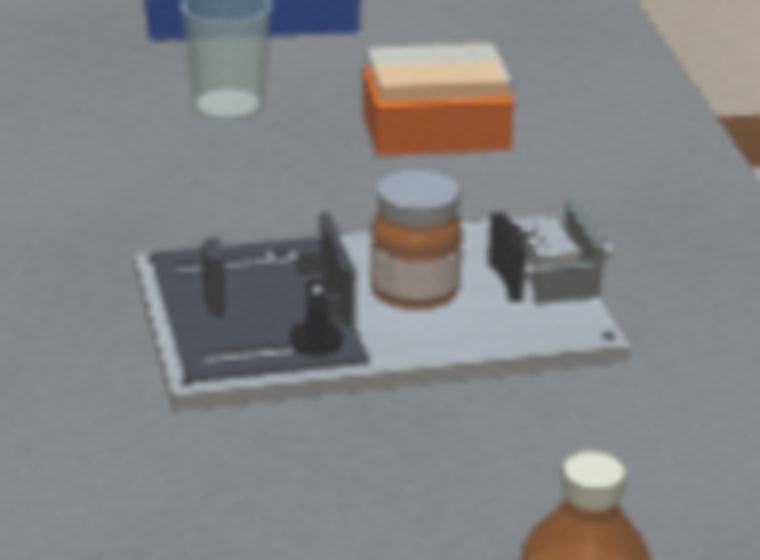

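```bash
python3 - <<'E'
from h import *
# base corners from silhouette
for lab,c in(('clamp_base','top'),):
    r=arm.silhouettes(c,lab); print([(q['confidence'],q['box']) for q in r])
    m=r[0]['pixels'].astype(np.uint8)
    cs=max(cv2.findContours(m,0,2)[0],key=cv2.contourArea); rc=cv2.boxPoints(cv2.minAreaRect(cs)); print(rc.round(1).tolist())
    W=np.array([onz(c,p,0.016) for p in cs[:,0,:]])[:,:2].astype(np.float32)
    (ct,sz,an)=cv2.minAreaRect(W); print('minarea',ct,sz,an)
for l,z in(('clamp_base',0),('fence',.016),('tab_grip',.052),('knob_grip',.054),('jar',.016),('jaw_housing',.016),('jaw_mid',.04)):
  for c in('top','side'):
    r=arm.landmark_of(c,l)
    print(l,c,[(onz(c,q['xy'],z)[:2].round(4).tolist(),round(q['confidence'],2)) for q in r[:3]])
E
```

```text
[(0.7, [229.8, 220.3, 296.9, 269.6]), (0.61, [219.7, 153.2, 295.8, 273.9])]
[[231.39999389648438, 224.3000030517578], [289.6000061035156, 217.8000030517578], [294.6000061035156, 262.6000061035156], [236.3000030517578, 269.1000061035156]]
minarea (0.5029128193855286, 0.02993255853652954) (0.13589367270469666, 0.17753218114376068) 5.257171154022217
clamp_base top [([0.5888, 0.0351], 0.75)]
clamp_base side [([0.5916, 0.0566], 0.95)]
fence top [([0.5721, 0.035], 0.94), ([0.62, 0.0379], 0.68)]
fence side [([0.6885, 0.3113], 0.71), ([0.5606, 0.0253], 0.63)]
tab_grip top [([0.4716, 0.0263], 0.77)]
tab_grip side [([0.4676, 0.0285], 0.96)]
knob_grip top [([0.5452, -0.0219], 0.52)]
knob_grip side [([0.535, -0.0394], 0.62)]
jar top [([0.6255, 0.0469], 0.63)]
jar side [([0.6169, 0.0533], 0.66), ([0.5474, 0.0431], 0.24)]
jaw_housing top []
jaw_housing side [([0.5902, 0.0043], 0.37), ([0.4754, 0.0832], 0.29)]
jaw_mid top [([0.6769, 0.0446], 0.95), ([0.5146, 0.3946], 0.7)]
jaw_mid side [([0.6825, 0.0557], 0.73)]
```

```bash
python3 - <<'E'
from h import *
from scipy.optimize import least_squares
print(arm.get_clock())
for c in('top','side'):
    snap(c,c+'1')
    for q in arm.silhouettes(c,'clamp_base'):
        m=q['pixels'].astype(np.uint8); print(c,q['confidence'],q['box'],m.sum())
        cs=max(cv2.findContours(m,0,2)[0],key=cv2.contourArea)
        hull=cv2.convexHull(cs)
        W=np.array([onz(c,p,0.016 if c=='top' else .008) for p in hull[:,0,:]])[:,:2].astype(np.float32)
        print('minarea',cv2.minAreaRect(W))
co=np.array([(85,97),(325,68),(363,458),(125,488)])/3.7+[200,140]-.4
print('manual corners top',[onz('top',p,.016)[:2].round(4).tolist() for p in co], np.mean([onz('top',p,.016)[:2] for p in co],0))
f=lambda u,v:np.array([u,v])/3.7+[200,140]-.4
print('hex',onz('top',f(151,352),.029),'knob',onz('top',f(310,336),.06),'disc',onz('top',f(309,336),.031),'tab',onz('top',f(238,415),.071),'jarcap',onz('top',f(209,229),.101),'holes',onz('top',f(97,104),.016),onz('top',f(308,80),.016))
E
```

```text
1.85
side 0.81 [214.5, 192.1, 339.0, 241.1] 3861
minarea ((0.6053388118743896, 0.04760636389255524), (0.36260324716567993, 0.2358860969543457), 4.326014041900635)
side 0.47 [308.1, 254.3, 343.1, 321.6] 1674
minarea ((0.6705496311187744, -0.29273056983947754), (0.25418493151664734, 0.07590233534574509), 73.36470794677734)
manual corners top [[0.7429, 0.1487], [0.7625, -0.0511], [0.4397, -0.0735], [0.4202, 0.1212]] [0.59132341 0.03633594]
hex [0.5303181  0.09673905 0.029     ] knob [ 0.53953777 -0.03159979  0.06      ] disc [ 0.54010506 -0.03156849  0.031     ] tab [0.47906349 0.02652953 0.071     ] jarcap [0.62269047 0.04487721 0.101     ] holes [0.73675175 0.13883454 0.016     ] [ 0.75269465 -0.03669632  0.016     ]
```

```bash
cat >> h.py <<'E'
C=np.array([.592,.037,0]); YAW=np.radians(4.8)
RB=np.array([[np.cos(YAW),-np.sin(YAW),0],[np.sin(YAW),np.cos(YAW),0],[0,0,1]])
def b2w(p): return C+RB@np.array(p,float)
def w2b(p): return RB.T@(np.array(p,float)-C)
def overlay(c,name,out,fx,box,scale=5):
    im=cv2.imread('pics/'+name+'.png'); x0,y0,x1,y1=box
    im=cv2.resize(im[y0:y1,x0:x1],None,fx=scale,fy=scale,interpolation=cv2.INTER_CUBIC)
    def L(P,col):
        uv=proj(c,[b2w(p) for p in P]); q=((uv-[x0,y0]+.5)*scale).astype(np.int32)
        cv2.polylines(im,[q.reshape(-1,1,2)],False,col,1)
    r=lambda cx,cy,hx,hy,z:[(cx-hx,cy-hy,z),(cx+hx,cy-hy,z),(cx+hx,cy+hy,z),(cx-hx,cy+hy,z),(cx-hx,cy-hy,z)]
    L(r(0,0,.165,.1,.016),(0,0,255))
    L(r(fx-.095,0,.006,.015,.071),(0,255,0)); L(r(fx-.004,0,.004,.045,.066),(0,255,0)); L(r(fx-.065,0,.065,.09,.021),(0,255,0))
    t=np.linspace(0,2*np.pi,40)
    L([(-.0575+.019*np.cos(a),-.065+.019*np.sin(a),.031) for a in t],(255,255,0))
    L([(-.0575,-.065,.016),(-.0575,-.065,.064)],(255,0,255)); L([(-.0575,.065,.016),(-.0575,.065,.03)],(255,0,255))
    cv2.imwrite('pics/'+out+'.png',im)
E
python3 - <<'E'
from h import *
overlay('top','top0','ovt',-.02,(210,150,310,275))
overlay('side','side0','ovs',-.02,(200,170,350,250))
E
```

```text
(no output)
```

View pics/ovt.png

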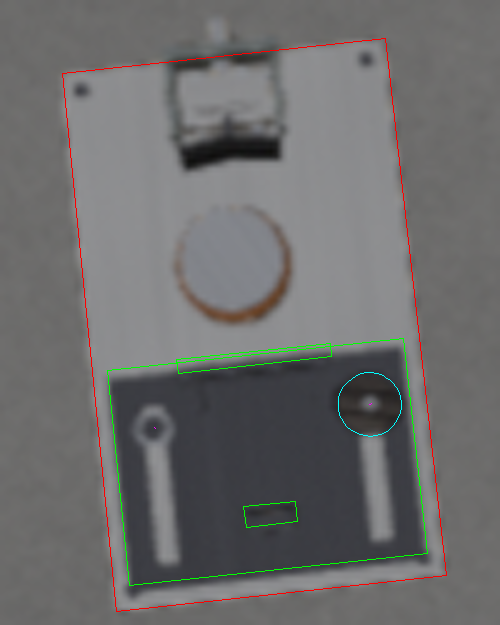

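View pics/ovs.png

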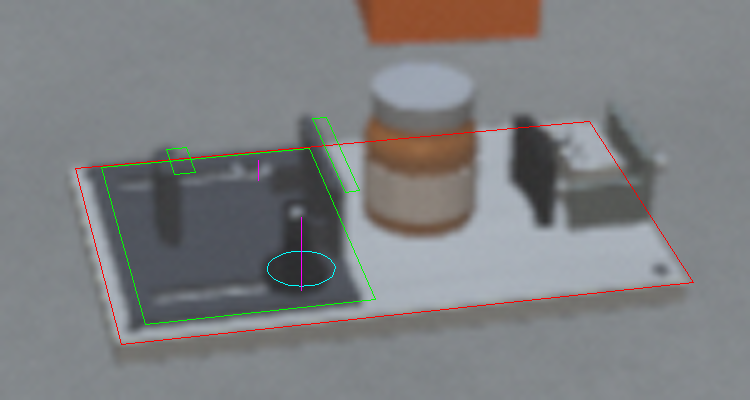

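```bash
sed -i 's/^C=.*;/C=np.array([.591,.0365,0]);/' h.py; cat >> h.py <<'E'
def ori(th=0.,s=1):
    # jaw axis along base x, turned clockwise by th (seen from above); s=+-1
    a=YAW-th; z=s*np.array([np.cos(a),np.sin(a),0]); x=np.array([0,0,-1.]); y=np.cross(z,x)
    return np.stack([x,y,z],1)
E
python3 - <<'E'
from h import *
for s in(1,-1):
    for th in(0,.15,1.45):
        for p in((-.12,0,.2),(-.06,0,.033),(-.0575,-.065,.037)):
            q=arm.solve_ik(b2w(p),ori(th,s)); print(s,th,p,None if q is None else np.round(q))
print(b2w((-.121,0,.2)),arm.get_tool_rot())
E
```

```text
1 0 (-0.12, 0, 0.2) [-36.  13.  32. 115.  -8.  54.   5.]
1 0 (-0.06, 0, 0.033) [-27.  33.  24. 116. -22.  36.  17.]
1 0 (-0.0575, -0.065, 0.037) [-21.  33.  26. 115. -24.  37.  26.]
1 0.15 (-0.12, 0, 0.2) [-37.  13.  33. 115.  -9.  54.  -3.]
1 0.15 (-0.06, 0, 0.033) [-28.  33.  26. 116. -24.  36.  10.]
1 0.15 (-0.0575, -0.065, 0.037) [-22.  33.  28. 115. -25.  38.  18.]
1 1.45 (-0.12, 0, 0.2) [-45.  14.  43. 116. -12.  54. -73.]
1 1.45 (-0.06, 0, 0.033) [-32.  34.  32. 116. -29.  37. -59.]
1 1.45 (-0.0575, -0.065, 0.037) [-27.  35.  36. 115. -32.  39. -49.]
-1 0 (-0.12, 0, 0.2) [ -60.   21.   67.  116.  -24.   57. -156.]
-1 0 (-0.06, 0, 0.033) [ -50.   49.   65.  118.  -58.   54. -128.]
-1 0 (-0.0575, -0.065, 0.037) [ -43.   49.   65.  116.  -57.   55. -122.]
-1 0.15 (-0.12, 0, 0.2) [ 37.  24. -60. 110.  24.  60. 143.]
-1 0.15 (-0.06, 0, 0.033) [  0.  32. -13. 114.  12.  36. 156.]
-1 0.15 (-0.0575, -0.065, 0.037) [ -43.   49.   65.  116.  -57.   55. -130.]
-1 1.45 (-0.12, 0, 0.2) [-23.  12.  16. 114.  -4.  54.  97.]
-1 1.45 (-0.06, 0, 0.033) [-12.  31.   3. 115.  -3.  35.  95.]
-1 1.45 (-0.0575, -0.065, 0.037) [ -7.  31.   7. 114.  -6.  36. 105.]
[0.47042436 0.02637498 0.2       ] [[ 4.64659212e-05 -8.93866842e-01  4.48332540e-01]
 [ 5.63756513e-05  4.48332543e-01  8.93866840e-01]
 [-9.99999997e-01 -1.62593072e-05  7.12245100e-05]]
```

```bash
python3 - <<'E'
from h import *
arm.movep(b2w((-.121,0,.2)),ori(0)); arm.move_gripper(.055,25)
arm.line_to(b2w((-.121,0,.085)),rate=.1)
im=snap('side','s2')
print(arm.get_clock(),w2b(arm.get_position()),arm.get_contact_force(),arm.get_width())
cv2.imwrite('pics/s2c.png',cv2.resize(im[130:270,170:360,::-1],None,fx=4,fy=4,interpolation=cv2.INTER_CUBIC))
E
```

```text
5.8417 [-1.20585596e-01  3.63607002e-05  8.55016709e-02] [-0.78797588  0.513589    1.07703336] 0.054631728984484894
```

View pics/s2c.png

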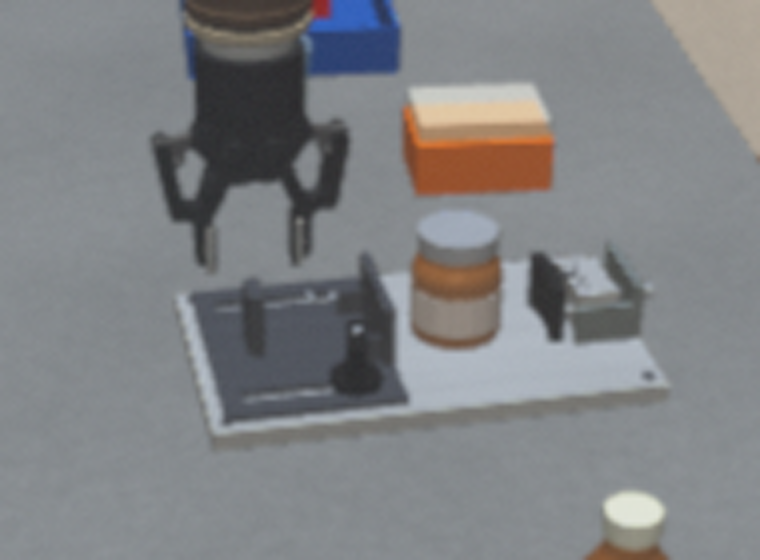

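The tab (crop 254,300) sits midway between the fingertips (206 and 298). I'm descending and gripping.

```bash
python3 - <<'E'
from h import *
hit=arm.line_to(b2w((-.121,0,.033)),rate=.06,until_force=15); print(hit,w2b(arm.get_position()))
arm.hold(.2); print('free',RB.T@arm.get_contact_force())
arm.move_gripper(0.0,30); arm.hold(.2)
print(arm.get_width(),RB.T@arm.get_contact_force(),arm.get_clock())
im=snap('side','s3')
cv2.imwrite('pics/s3c.png',cv2.resize(im[130:270,170:360,::-1],None,fx=4,fy=4,interpolation=cv2.INTER_CUBIC))
# first part of slide: free run
p0=arm.get_position()
for i in range(1,9):
    arm.line_to(b2w((-.121+.001*i,0,.033)),rate=.005)
    print(i,(w2b(arm.get_position())*1000).round(2),(RB.T@arm.get_contact_force()).round(2))
print(arm.get_clock())
E
```

```text
False [-1.20805255e-01 -6.31665384e-05  3.32055823e-02]
free [-0.04891633  0.23165057 -0.35653424]
0.011414063160535264 [ 0.06726952 -0.03875281  4.29443346] 7.7167
1 [-1.2079e+02  3.0000e-02  3.3110e+01] [-3.39  0.27  9.48]
2 [-1.2084e+02  6.0000e-02  3.3080e+01] [-7.73  0.78 14.7 ]
3 [-1.2007e+02  6.0000e-02  3.3090e+01] [-8.7   0.66 15.79]
4 [-1.1909e+02  6.0000e-02  3.3100e+01] [-7.8   0.6  16.13]
5 [-1.181e+02  5.000e-02  3.310e+01] [-9.99  1.33 16.31]
6 [-1.1709e+02  7.0000e-02  3.3100e+01] [-7.86  0.47 16.88]
7 [-1.1607e+02  7.0000e-02  3.3100e+01] [-7.95  0.54 16.58]
8 [-1.1509e+02  7.0000e-02  3.3110e+01] [-8.01  0.66 15.28]
10.5667
```

View pics/s3c.png

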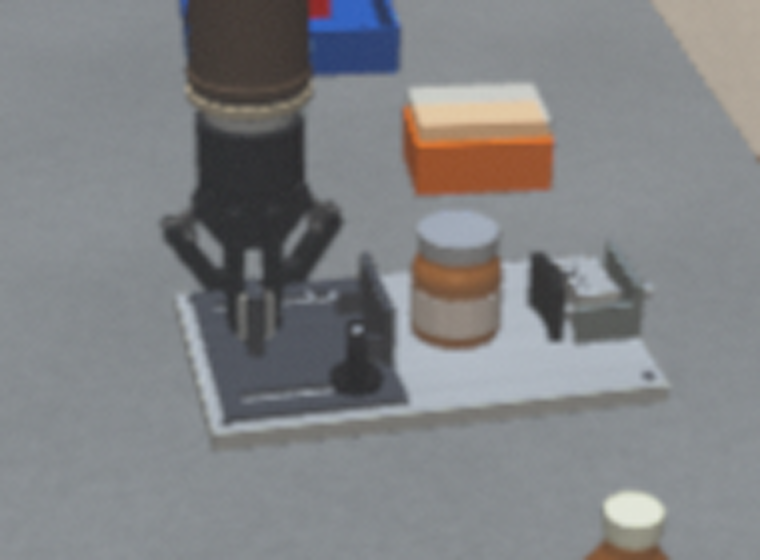

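```bash
python3 - <<'E'
from h import *
F=[]
for i in range(9,32):
    arm.line_to(b2w((-.121+.001*i,0,.033)),rate=.006)
    f=RB.T@arm.get_contact_force(); arm.hold(.02); g=RB.T@arm.get_contact_force()
    F.append((f[0]+g[0])/2)
    print(i,(w2b(arm.get_position())*1000).round(2)[:2],f.round(2),g.round(2)[0])
    if len(F)>2 and np.mean(F[-2:])<-12.3: break
print(arm.get_clock())
im=snap('side','s4');cv2.imwrite('pics/s4c.png',cv2.resize(im[130:270,170:360,::-1],None,fx=4,fy=4,interpolation=cv2.INTER_CUBIC))
im=snap('top','t4');cv2.imwrite('pics/t4c.png',cv2.resize(im[140:290,190:330,::-1],None,fx=4,fy=4,interpolation=cv2.INTER_CUBIC))
E
```

```text
9 [-1.1409e+02  8.0000e-02] [-9.01  0.19 15.62] -8.12
10 [-1.1306e+02  7.0000e-02] [-8.95 -0.38 15.65] -8.67
11 [-1.1204e+02  1.0000e-01] [-8.    0.58 15.16] -8.57
12 [-1.1105e+02  6.0000e-02] [-8.12 -0.3  14.76] -7.99
13 [-1.1006e+02  1.0000e-01] [-8.88 -0.04 15.71] -8.08
14 [-1.0905e+02  1.0000e-01] [-8.24  1.03 16.12] -8.4
15 [-1.0807e+02  8.0000e-02] [-8.68  1.01 15.96] -8.47
16 [-1.0706e+02  9.0000e-02] [-8.82  0.3  15.84] -9.15
17 [-1.0608e+02  1.0000e-01] [-9.1   0.27 15.9 ] -9.1
18 [-1.0505e+02  9.0000e-02] [-8.38  0.13 16.26] -8.65
19 [-104.05    0.11] [-8.22  0.79 15.26] -7.51
20 [-103.04    0.11] [-8.56  0.34 14.68] -8.71
21 [-102.07    0.11] [-8.42  0.33 15.32] -8.64
22 [-1.0104e+02  1.0000e-01] [-8.72  0.79 15.42] -8.39
23 [-100.05    0.11] [-8.25 -0.08 16.13] -8.04
24 [-99.05   0.12] [-8.9   0.71 15.51] -8.38
25 [-98.03   0.12] [-9.43  0.58 15.1 ] -8.68
26 [-97.5    0.13] [-10.89   1.53  17.55] -9.73
27 [-96.63   0.12] [-9.84  0.86 17.56] -11.2
28 [-95.63   0.14] [-11.16   1.18  17.88] -10.21
29 [-94.65   0.11] [-10.75   1.13  19.2 ] -11.27
30 [-93.65   0.13] [-11.83   0.81  17.98] -10.69
31 [-92.66   0.14] [-11.26   0.72  17.59] -12.11
18.2333
```

View pics/s4c.png

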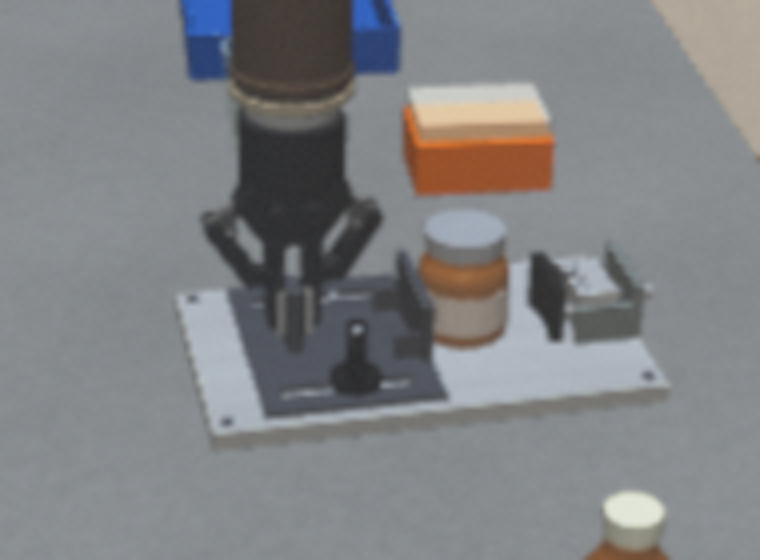

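View pics/t4c.png

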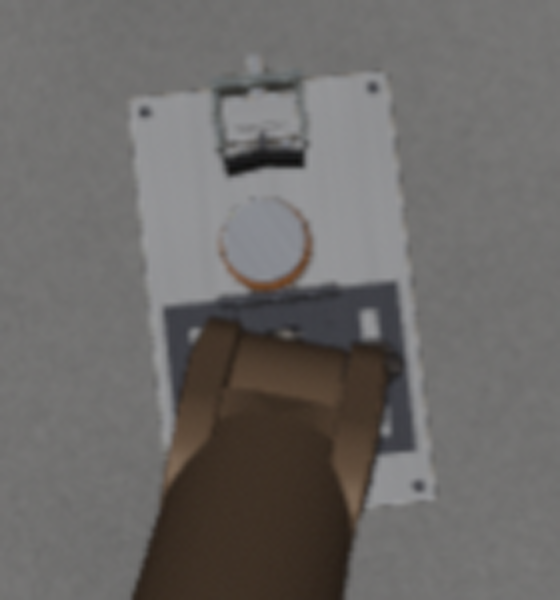

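```bash
python3 - <<'E'
from h import *
F=[]
for i in range(32,62):
    arm.line_to(b2w((-.121+.001*i,0,.033)),rate=.008)
    f=RB.T@arm.get_contact_force(); arm.hold(.02); g=RB.T@arm.get_contact_force()
    F.append((f[0]+g[0])/2)
    print(i,(w2b(arm.get_position())*1000).round(2)[:2],f.round(2),g.round(2)[0])
    if len(F)>2 and np.mean(F[-2:])<-13.2: break
print(arm.get_clock())
E
```

```text
32 [-91.64   0.13] [-11.18   0.06  18.08] -10.75
33 [-90.63   0.11] [-10.82   1.44  17.62] -11.78
34 [-89.6    0.16] [-10.42   0.73  17.93] -10.18
35 [-88.61   0.14] [-10.88   1.    16.7 ] -11.49
36 [-87.6    0.13] [-11.18   1.05  17.87] -11.18
37 [-86.62   0.13] [-10.65   0.87  18.7 ] -10.58
38 [-85.56   0.17] [-10.83   0.57  17.6 ] -11.28
39 [-84.57   0.15] [-10.09   0.72  17.07] -10.94
40 [-83.58   0.16] [-11.38   1.27  17.69] -10.9
41 [-82.59   0.15] [-10.12   1.34  17.59] -10.28
42 [-81.59   0.17] [-9.98  1.41 18.12] -10.64
43 [-80.62   0.2 ] [-10.81   0.83  17.26] -10.4
44 [-79.57   0.15] [-10.48   1.08  17.59] -10.81
45 [-78.57   0.18] [-11.21   1.08  17.14] -10.51
46 [-77.57   0.18] [-10.26   0.18  17.58] -10.83
47 [-76.61   0.14] [-10.79   0.98  17.05] -11.23
48 [-75.57   0.2 ] [-10.56   1.91  17.77] -11.19
49 [-74.57   0.19] [-11.05   1.23  17.62] -10.19
50 [-73.56   0.19] [-11.3    1.12  17.85] -10.8
51 [-72.53   0.19] [-10.14   1.72  16.83] -11.35
52 [-71.57   0.21] [-10.7    1.14  16.94] -10.1
53 [-70.58   0.18] [-10.85   1.77  17.57] -10.8
54 [-69.55   0.21] [-10.67   1.06  18.37] -10.06
55 [-68.56   0.24] [-11.09   0.81  16.5 ] -10.52
56 [-67.58   0.23] [-11.     2.14  17.09] -11.33
57 [-66.56   0.21] [-10.28   0.77  18.03] -10.9
58 [-65.58   0.23] [-11.71   1.72  17.22] -11.14
59 [-64.73   0.21] [-11.15   1.26  16.74] -11.05
60 [-64.01   0.22] [-12.48   2.33  19.15] -11.69
61 [-63.2    0.24] [-12.29   1.04  19.85] -13.75
27.0833
```

```bash
python3 - <<'E'
from h import *
for i in (61.6,62.2,62.8):
    arm.line_to(b2w((-.121+.001*i,0,.033)),rate=.008)
    G=[]
    for k in range(4): G.append((RB.T@arm.get_contact_force())[0]); arm.hold(.02)
    print(i,(w2b(arm.get_position())*1000).round(2),np.round(G,2),np.mean(G).round(2))
arm.hold(.4)
G=[]
for k in range(6): G.append((RB.T@arm.get_contact_force())[0]); arm.hold(.02)
print(np.mean(G),w2b(arm.get_position()),arm.get_clock())
E
```

```text
61.6 [-62.79   0.22  33.11] [-14.12 -14.41 -13.63 -14.49] -14.16
62.2 [-62.32   0.24  33.11] [-14.36 -15.59 -13.97 -13.27] -14.3
62.8 [-61.89   0.22  33.09] [-16.06 -15.04 -15.9  -15.17] -15.55
-15.420035577827237 [-0.06190645  0.00025436  0.03310196] 28.5333
```

```bash
python3 - <<'E'
from h import *
for i in (61.8,60.8,59.8,59.2):
    arm.line_to(b2w((-.121+.001*i,0,.033)),rate=.01); arm.hold(.05)
    G=[]
    for k in range(3): G.append((RB.T@arm.get_contact_force())[0]); arm.hold(.02)
    print(i,(w2b(arm.get_position())*1000).round(2),np.mean(G).round(2))
    if np.mean(G)>-2.5: break
print(arm.get_clock())
im=snap('side','s5');cv2.imwrite('pics/s5c.png',cv2.resize(im[160:250,200:350,::-1],None,fx=5,fy=5,interpolation=cv2.INTER_CUBIC))
im=snap('top','t5');cv2.imwrite('pics/t5c.png',cv2.resize(im[140:240,210:300,::-1],None,fx=6,fy=6,interpolation=cv2.INTER_CUBIC))
E
```

```text
61.8 [-61.86   0.24  33.13] -11.21
60.8 [-61.85   0.2   33.13] -6.98
59.8 [-61.82   0.22  33.14] -3.0
59.2 [-61.8    0.19  33.15] -1.49
29.9333
```

View pics/s5c.png

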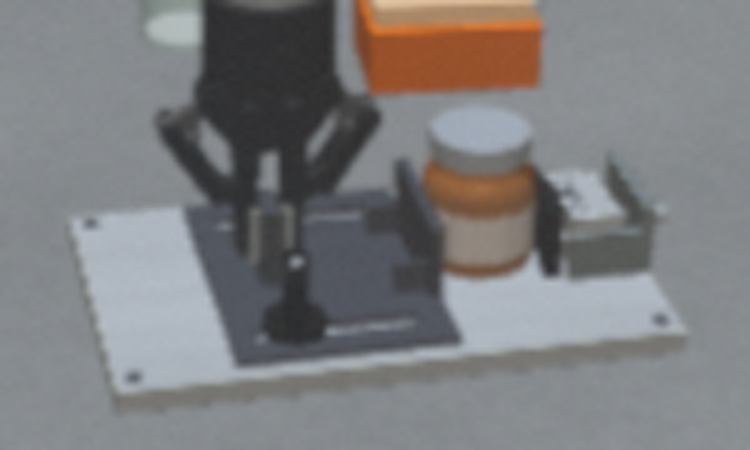

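View pics/t5c.png

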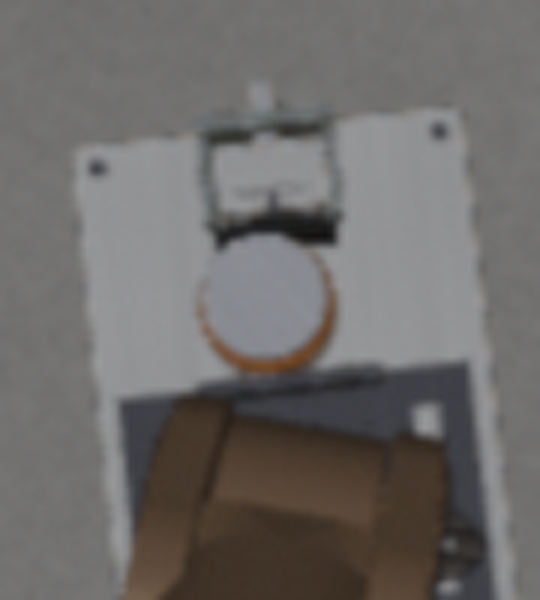

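Backed off: the fence held at −61.8 mm and tool force is about −1.5 N. The side view shows the jar upright between fence (crop 430,230) and jaw (550,220). I'm releasing now and will look at the knob.

```bash
python3 - <<'E'
from h import *
arm.move_gripper(.04); arm.hold(.1)
print(arm.get_width(),w2b(arm.get_position()),RB.T@arm.get_contact_force())
arm.line_to(w2b(arm.get_position())*0+b2w((-.0615,0,.12)),rate=.1)
arm.line_to(b2w((-.15,.03,.2)),rate=.2)
print(arm.get_clock())
im=snap('side','s6');cv2.imwrite('pics/s6c.png',cv2.resize(im[160:250,200:350,::-1],None,fx=5,fy=5,interpolation=cv2.INTER_CUBIC))
im=snap('top','t6');cv2.imwrite('pics/t6c.png',cv2.resize(im[140:280,210:310,::-1],None,fx=4,fy=4,interpolation=cv2.INTER_CUBIC))
for c in('side','top'):
    r=arm.landmark_of(c,'knob_grip'); print(c,[((w2b(onz(c,q['xy'],.054))*1000).round(1).tolist(),round(q['confidence'],2)) for q in r[:3]])
overlay('side','s6','ov6s',.0331,(200,160,350,250)); overlay('top','t6','ov6',.0331,(210,140,310,260))
E
```

```text
0.039884257079136634 [-6.19185532e-02 -2.45511391e-05  3.28771627e-02] [ 0.08620476  0.19199722 -0.00687129]
32.3
side [([-55.5, -70.6, 54.0], 0.56)]
top [([-42.5, -51.1, 54.0], 0.61)]
```

View pics/ov6.png

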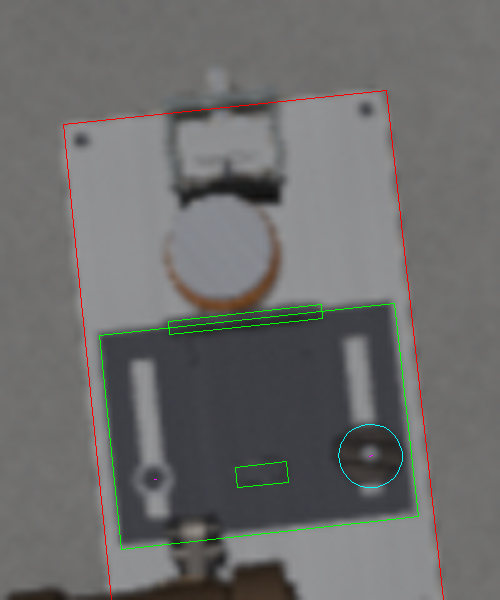

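View pics/ov6s.png

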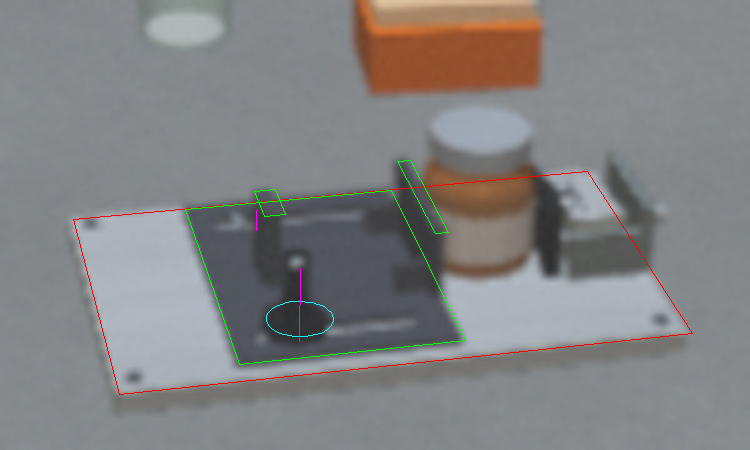

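View pics/s6c.png

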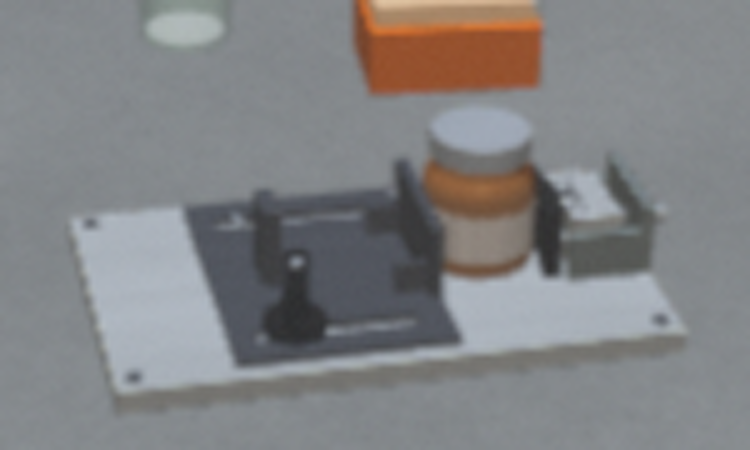

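```bash
python3 - <<'E'
from h import *
kp=(-.0578,-.066)
arm.movep(b2w((*kp,.13)),ori(.18)); 
hit=arm.line_to(b2w((*kp,.039)),rate=.07,until_force=8); print(hit,w2b(arm.get_position()))
arm.hold(.1); print((RB.T@arm.get_contact_force()).round(2),arm.get_torque())
arm.move_gripper(0,40); arm.hold(.2)
print(arm.get_width(),(RB.T@arm.get_contact_force()).round(2),np.round(arm.get_torque(),3),arm.get_clock())
im=snap('side','s7');cv2.imwrite('pics/s7c.png',cv2.resize(im[150:250,200:350,::-1],None,fx=5,fy=5,interpolation=cv2.INTER_CUBIC))
E
```

```text
False [-0.05747435 -0.06602651  0.03939326]
[ 0.55 -0.44  0.18] [-0.03709201  0.03307364 -0.01238623]
0.01333006840097115 [-4.42  1.13  7.8 ] [0.055 0.914 0.037] 35.2417
```

View pics/s7c.png

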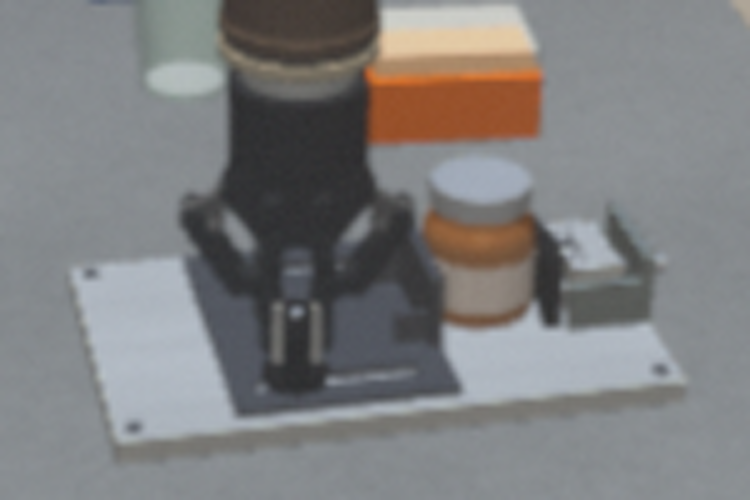

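```bash
python3 - <<'E'
from h import *
kp=np.array([-.0587,-.066])
z=.039
def cur():
    Z=arm.get_tool_rot()[:,2]; return YAW-np.arctan2(Z[1],Z[0])
for th in (.35,.55,.75,.95,1.15,1.28,1.36):
    arm.movep(b2w((*kp,z)),ori(th)); arm.hold(.05)
    f=RB.T@arm.get_contact_force(); t=np.array(arm.get_torque())
    print(th,round(cur(),3),f.round(1),t.round(2),(w2b(arm.get_position())*1000).round(1),arm.get_clock())
    if abs(f[1])>3: kp[1]+=np.clip(f[1]/4e3*.7,-.0015,.0015)
    if np.linalg.norm(f)>30: break
E
```

```text
0.35 0.35 [-3.2  0.5  6. ] [ 0.12  0.63 -0.13] [-59.2 -65.8  39.3] 35.5917
0.55 0.55 [-4.5  1.7  9.5] [ 0.23  1.11 -0.12] [-59.7 -65.6  39.2] 35.9083
0.75 0.75 [-6.6  2.7 10.8] [ 0.45  1.39 -0.1 ] [-60.1 -65.2  39.2] 36.225
0.95 0.95 [-7.7  3.8 13.2] [ 0.7   1.76 -0.19] [-60.4 -64.8  39.2] 36.5417
1.15 1.15 [-8.4  3.5 15. ] [ 0.6   2.   -0.11] [-60.7 -64.4  39.2] 36.8667
1.28 1.28 [-10.    3.5  15.3] [ 0.43  2.06 -0.16] [-60.8 -64.   39.2] 37.1667
1.36 1.36 [-9.3  2.  14.4] [ 0.21  2.06 -0.1 ] [-60.8 -63.8  39.2] 37.4667
```

```bash
python3 - <<'E'
from h import *
kp=np.array([-.0595,-.0645]); z=.039
def cur():
    Z=arm.get_tool_rot()[:,2]; return YAW-np.arctan2(Z[1],Z[0])
for th in (1.39,1.42,1.45,1.48,1.51):
    arm.movep(b2w((*kp,z)),ori(th)); arm.hold(.08)
    T=[]
    for k in range(4): T.append(arm.get_torque()[2]); arm.hold(.02)
    f=RB.T@arm.get_contact_force()
    print(th,round(cur(),3),f.round(1),np.round(T,2),(w2b(arm.get_position())*1000).round(1),arm.get_clock())
    if np.mean(T)<-.4: break
E
```

```text
1.39 1.39 [-6.9  2.6 12.4] [-0.07 -0.13 -0.14 -0.12] [-60.9 -63.7  39.2] 37.8667
1.42 1.417 [-7.6  2.6 12.5] [1.04 1.01 1.02 1.02] [-60.9 -63.7  39.2] 38.2667
1.45 1.447 [-6.3  2.8 11.6] [1.06 1.06 1.07 1.02] [-60.6 -63.6  39.3] 38.6667
1.48 1.476 [-6.5  2.  12.9] [1.7  1.69 1.75 1.7 ] [-60.6 -63.7  39.3] 39.0667
1.51 1.504 [-7.6  1.1 13.4] [2.37 2.37 2.3  2.33] [-60.6 -63.6  39.4] 39.4667
```

```bash
python3 - <<'E'
from h import *
p=arm.get_position(); 
arm.movep(b2w((-.0595,-.0645,.039)),ori(1.41)); arm.hold(.1); print(arm.get_torque()[2])
arm.move_gripper(.032); arm.hold(.1); p=arm.get_position(); print((w2b(p)*1000).round(1),(RB.T@arm.get_contact_force()).round(2))
p=np.array(p); p[2]=.15; arm.line_to(p,rate=.1)
arm.line_to(b2w((-.2,-.05,.22)),rate=.2); arm.hold(.3)
print(arm.get_clock(),arm.get_contact_force())
im=snap('side','s8');cv2.imwrite('pics/s8c.png',cv2.resize(im[150:250,200:350,::-1],None,fx=5,fy=5,interpolation=cv2.INTER_CUBIC))
im=snap('top','t8');overlay('top','t8','ov8',.0331,(210,140,310,260))
E
```

```text
0.2892073869228922
[-59.4 -64.5  39. ] [0.37 0.23 0.04]
43.1083 [ 0.82695712  0.61468463 -0.30873256]
```

View pics/s8c.png

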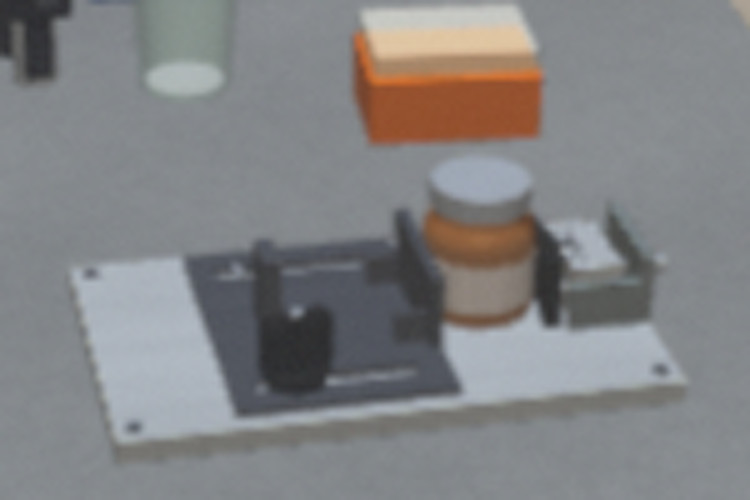

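View pics/ov8.png

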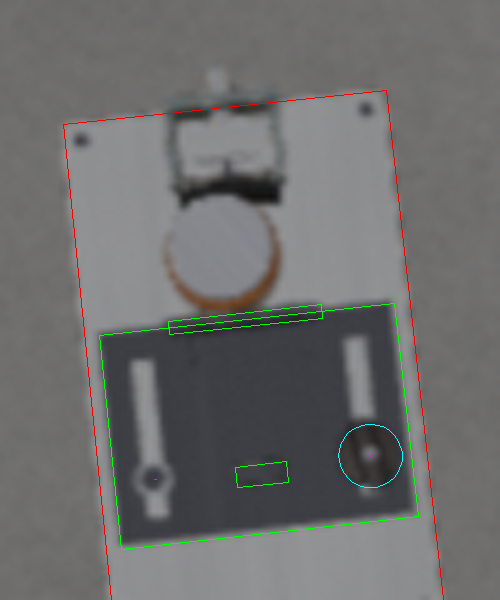

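The knob bar now points along base x (top crop 370,455). The jar still stands between fence and jaw in the same place as before the turn, and the gripper is clear.

```bash
python3 - <<'E'
from h import *
a=cv2.imread('pics/t6.png').astype(int);b=cv2.imread('pics/t8.png').astype(int)
print(np.abs(a-b)[155:205,235:275].mean(),np.abs(a-b)[155:205,235:275].max())
arm.job_done()
E
```

```text
0.9746666666666667 4
the job is handed in; nothing more can be done
```

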